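Pin the latch bar in the lock case

ROBOT

A 6-joint arm with a two-finger parallel gripper is mounted at the origin on the work surface. World frame = base frame: x ahead of the robot, y to its left, z up, the work surface at z = 0. Lengths are in mm, angles in rad, forces in N, time in s.
With the tool pointing down it reaches from about 275 to 1000 mm from the base axis. Payload 8.4 kg.
Tool frame: the origin (TCP) lies between the finger pads; the fingertips stand 11 mm ahead of it and the grasp point (between the pads) lies 8 mm behind it; z points along the fingers, y is the direction in which the jaws open and shut (so a half turn about z gives the same grasp; the last joint's range is limited). The gripper opens to 85 mm and grips with 20 to 120 N. Pads are 22 mm wide; open, the fingers measure 114 mm over their backs; the gripper's body (76 mm by 85 mm) begins 54 mm behind the grasp point. The pads swing forward as they close: fully open they stand 13 mm farther back than shut.
Start: joints at [1.282, 0.353, 1.633, -0, 1.155, -0.002], TCP at [176.801, 599.474, 242.281] pointing down, gripper open.
Joint ranges: [-2.63, 2.63], [-0.92, 2.1], [0.06, 2.66], [-1.3, 4.44], [0, 2.69], [-3.02, 3.02]. Speed limits (rad/s): [2.22, 2.22, 2.79, 3.14, 3.14, 3.14].

INTERFACE

Orientations are given as [roll, pitch, yaw] about the fixed x, y, z axes, in that order (R = Rz(yaw) Ry(pitch) Rx(roll)).
In Python, from rig import r, eyes gives the robot as it stands. The module is installed in compiled form; this text tells all that it offers.
- The arm moves only by the tool servo_tool, never from a script. Its argument "rows" is a list of rows, each a list of 3 entries, a list of its own where there are three numbers: the shift along the world's x, y, z in cm, then the turn about the world's z in rad, then the finger opening in cm, from 0 to 8.54. A call has 1 to 5 rows; each row shifts and turns the commanded pose from where the row before left it; what a row does not reach is not made up. A row lasts 1/12 s, in which the tool goes at most 41.7 mm and 7.16 degrees, less where a joint would pass 70% of its speed; a pose out of reach is approached as far as the arm can. A call is refused whole if a number of a shift passes 4.17 or a number of a turn 0.125, either way. A call with a gripper value outside its range is refused whole. The fingers move at their own pace and stop on an object; "squeeze" is the grip in N (left out, the last holds). Time passes only in rows, so rows that do not move let the fingers close. It gives the time, the measured TCP pose, the force and the opening at its end, in the units of the state.
- r.sense(): the state, without advancing time (a new reading comes with each control period).
- eyes.grab_frame(name): name is "scene" or "top" or "wrist"; returns a dict with "frame" (384x512x3 uint8, red, green, blue), "depth" (384x512 float32, mm along the optical axis (not along the pixel's ray), 0 where there is no reading), "vertical_fov" (degrees; the focal length in pixels is half the picture's height over the tangent of half this angle, whatever the lens; pixels are square), "cx", "cy" (the principal point, pixels), "D" ([k1, k2, p1, p2, k3] as OpenCV has them; the pictures are not rectified), "camera_from_world" (4x4, takes a point from world to camera coordinates); the wrist camera has in their place "hand_eye" (4x4, takes a point from camera to tool coordinates, whose origin is the TCP and whose axes are the flange's). Camera axes: x right, y down, z forward; pixel columns grow to the right and rows downward; lengths in mm; the calibration is good to about 2 mm. A picture is of the moment at which its call begins: read the wrist's pose just before it.
- r.sign_off(): hands the job in, once; it reports no verdict.
The state is a dict: "clock": time; "qpos": joint angles; "qvel": joint speeds; "joint_efforts": joint torques, N m; "eef_pos": TCP position; "tcp_rot": TCP orientation; "contact_force": force on the tool from outside, world axes, zero at the start; "wrist_torque": the same for the moment, N m; "opening": opening from 0.0 (shut) to 1.0 (fully open).
Only numpy, scipy, OpenCV 4.12 (cv2) and the standard library are available. Lean on these libraries where they do the work, as an engineer would, in place of code of your own. Each camera call takes 0.05 s, during which the arm holds its last target.

TASK

Take the pivot pin out of its wooden block, put it through the hole in the latch bar, and, feeling lightly with the pin, slide the bar along its channel until the pin finds the hidden hole in the anchor plate underneath; then press the pin fully home, past the stiff friction pad, so that its collar sits flush on the bar, and let go. Feel and press gently: never put more than about 3 kg of force (30 N) on the pin, and leave the file, the lock spring and the key where they lie.

Things in the scene. Friction and masses are not known exactly. Their poses are not given: they have to be found in the camera images.
- pin: Pivot pin, 80 g, upright in its block. Origin: centre of its brass grip (14 mm diameter, 40 mm long); z along the pin, grip end up. Below the grip a collar, 20 mm diameter, 4 mm thick (underside 24 mm below origin; at the start it rests on the block), then a 34 mm steel shank of 10 mm diameter. To seat the pin keep the fingertips above the collar.
- pin_tip (a point): Centre of the flat tip of the pin's shank, 58 mm below the pin's origin. The last 3 mm of the shank taper to a tip of 8 mm diameter. With the pin home the tip is 84 mm above the bench.
- pin_block: Fixed dark wooden block, 80 x 80 x 40 mm, origin at the centre of its underside, with a vertical hole of 12.5 mm diameter in its middle in which the pin stands.
- lock_case: Fixed: cast iron vise holding an opened wooden lock case, 180 x 110 mm, rim 118 mm above the bench. Origin on the bench under the case's centre; x along the bar's channel, z up; screw and T-handle on the -y side. The channel is 27 mm wide, centred on y = 0, open at both ends.
- latch_bar: Loose wrought iron latch bar, 200 x 24 x 8 mm, 240 g, in the case's channel; origin at the centre of its underside, x along the bar. It slides along the channel, with 1.5 mm play to each side; top 118 mm above the bench; a raised step on its +x end. It starts drawn out, its hole 21 to 33 mm to the +x side of the case's centre: slide it towards the case's -x.
- bar_hole (a point): The centre of the upper mouth of the vertical through hole, 11.5 mm in diameter, in the middle of the latch bar.
- rat_tail_file: Steel rat-tail file with a round wooden handle, about 200 mm long, lying on the bench beyond the vise; bystander. Origin at its middle, on the bench.
- lock_spring: Round brass lock spring, a flat ring of 60 mm diameter and 8 mm height lying on the bench; bystander. Origin at the centre of its underside.
- door_key: Iron door key, about 100 mm long, lying on the bench beyond the vise; bystander. Origin in the shank, at bench height.
- plate_mid (a point): On the channel's centre line, x = 0 of the case, on top of a steel anchor plate (130 x 26 x 15.5 mm, top 109.5 mm above the bench) that lies rigidly under the bar. One vertical through hole, 12.5 mm diameter, lies on the centre line (y = 0) but anywhere from -16 to +16 mm along x from this point: it differs from case to case, is not measured, and the bar covers it.
- pad_mid (a point): Under the anchor plate: start height (89.5 mm above the bench) of the top of a brass friction pad that blocks the plate's hole wherever that lies. The pin has to push it down 5.5 mm; it yields to about 7 to 8 N and stays where it is pushed.
Things that resemble listed ones, but are neither listed nor needed, are in the scene too. What is shaped like the pin but green is not meant.

How it is judged:
By the outcome, as a careful person would: the job done as asked, in the order asked, and still so for the second after the job is handed in, with the robot touching nothing.
It also fails if it takes over 64 s, if anything falls off the work surface, if the arm or the gripper's body presses on something with over 40 N, if the wrist force passes 120 N, or if a joint passes its speed limit or range.

## Working session

There is one attempt and no reset: what is moved stays moved. The work goes in short steps, Python scripts to look and compute and a tool call to move; the robot and the scene stay as the last step left them, time stands still between calls to the robot, and variables do not carry over. Pictures are saved under pics/ and viewed, and the job is handed in when it is done.

Besides the shell and the picture viewer there is one more tool, called after "Emit:" as name(argument=value, ...) on one line, values as JSON. servo_tool: Moves the arm, as the interface text tells. Its arguments: {"type":"object","properties":{"rows":{"type":"array"},"squeeze":{"type":"number"}},"required":["rows"]}

```bash
mkdir -p pics; ls
cat > h.py <<'E'
from rig import r, eyes
import numpy as np, cv2
def grab(n,save=None):
    s=r.sense(); g=eyes.grab_frame(n); g['s']=s
    if save: cv2.imwrite('pics/'+save+'.png',g['frame'][:,:,::-1]); np.save('pics/'+save+'.npy',np.array([g],dtype=object),allow_pickle=True)
    return g
def load(n): return np.load('pics/'+n+'.npy',allow_pickle=True)[0]
def K(g):
    f=g['frame'].shape[0]/2/np.tan(np.radians(g['vertical_fov'])/2)
    return np.array([[f,0,g['cx']],[0,f,g['cy']],[0,0,1.]])
def w_from_c(g):
    if 'camera_from_world' in g: return np.linalg.inv(np.array(g['camera_from_world']))
    from scipy.spatial.transform import Rotation as R
    T=np.eye(4); T[:3,:3]=R.from_euler('xyz',g['s']['tcp_rot']).as_matrix(); T[:3,3]=g['s']['eef_pos']
    return T@np.array(g['hand_eye'])
def rays(g,px):
    px=np.array(px,float).reshape(-1,1,2)
    return cv2.undistortPoints(px,K(g),np.array(g['D'],float)).reshape(-1,2)
def at_depth(g,px):
    n=rays(g,px); px=np.array(px).reshape(-1,2).astype(int)
    d=g['depth'][px[:,1],px[:,0]][:,None]
    P=np.hstack([n*d,d,np.ones_like(d)]); return (w_from_c(g)@P.T).T[:,:3]
def at_z(g,px,z):
    n=rays(g,px); T=w_from_c(g); d=(T[:3,:3]@np.hstack([n,np.ones((len(n),1))]).T).T
    t=(z-T[2,3])/d[:,2]; return T[:3,3]+d*t[:,None]
def proj(g,P):
    P=np.array(P,float).reshape(-1,3); T=np.linalg.inv(w_from_c(g))
    return cv2.projectPoints(P,cv2.Rodrigues(T[:3,:3])[0],T[:3,3],K(g),np.array(g['D'],float))[0].reshape(-1,2)
E
python3 - <<'E'
from h import *
for n in ['scene','top','wrist']:
    g=grab(n,n+'0'); print(n,g['vertical_fov'],w_from_c(g)[:3,3].round(),np.array(g['D']).round(3))
print(r.sense())
E
```

```text
pics
scene 49.479846120562634 [858. 363. 860.] [-0.002  0.     0.     0.     0.   ]
top 48.6281068311163 [ 392.   42. 1057.] [-0.103  0.     0.     0.     0.   ]
wrist 71.10561068818319 [109. 620. 373.] [-0.062  0.     0.     0.     0.   ]
{'clock': 0.15, 'qpos': array([ 1.28156360e+00,  3.53533381e-01,  1.63395167e+00,  5.42752635e-06,
        1.15523482e+00, -2.36871858e-03]), 'qvel': array([ 0.00094792, -0.00281397, -0.00153038, -0.00086269, -0.00046494,
        0.00014845]), 'joint_efforts': array([ 4.43528870e-04, -6.05633283e+01, -3.42339778e+01,  1.02746164e-04,
        6.15243393e-03,  8.60331006e-07]), 'eef_pos': array([176.71820325, 599.12123737, 241.71144121]), 'tcp_rot': array([-3.14046545e+00, -7.63316140e-06,  2.85472645e+00]), 'contact_force': array([ 0.0976072 , -0.05149474,  0.20638869]), 'wrist_torque': array([-0.00392753,  0.00398197,  0.00289514]), 'opening': 1.0023407488196125}
```

View pics/top0.png

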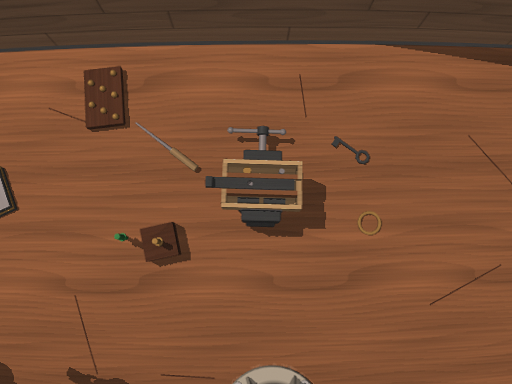

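View pics/scene0.png

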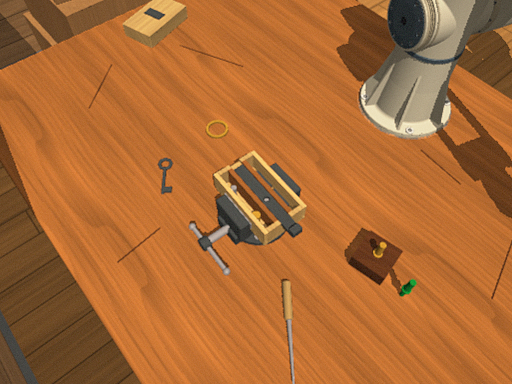

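View pics/wrist0.png

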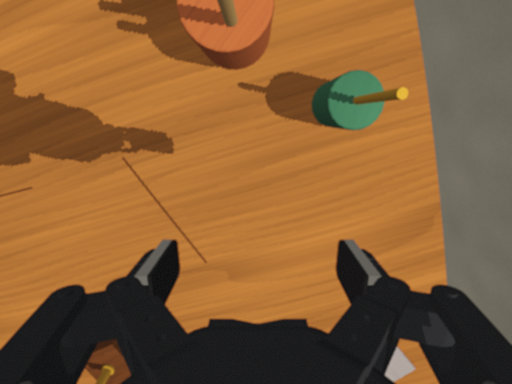

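Run:
```python
from h import *
g=load('top0'); f=g['frame'][:,:,::-1]
a=cv2.resize(f[210:280,100:200],None,fx=7,fy=7,interpolation=cv2.INTER_CUBIC); cv2.imwrite('pics/t_pin.png',a)
a=cv2.resize(f[110:235,190:320],None,fx=4.6,fy=4.6,interpolation=cv2.INTER_CUBIC); cv2.imwrite('pics/t_case.png',a)
g=load('scene0'); f=g['frame'][:,:,::-1]
a=cv2.resize(f[140:290,200:420],None,fx=3.6,fy=3.6,interpolation=cv2.INTER_CUBIC); cv2.imwrite('pics/s_all.png',a)
```

```text
(no output)
```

View pics/t_pin.png

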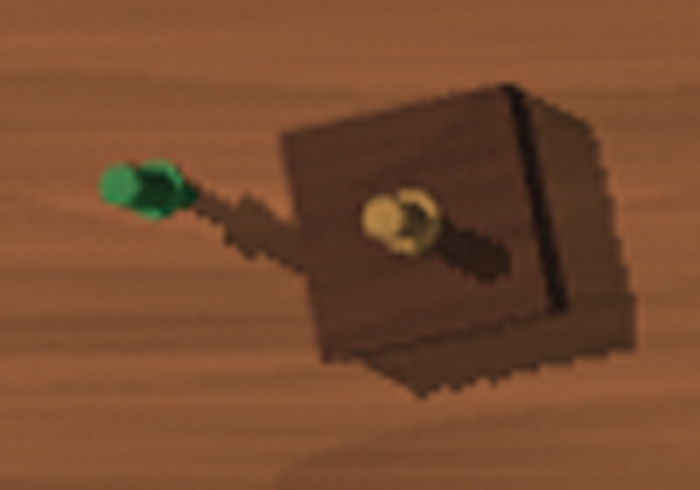

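View pics/t_case.png

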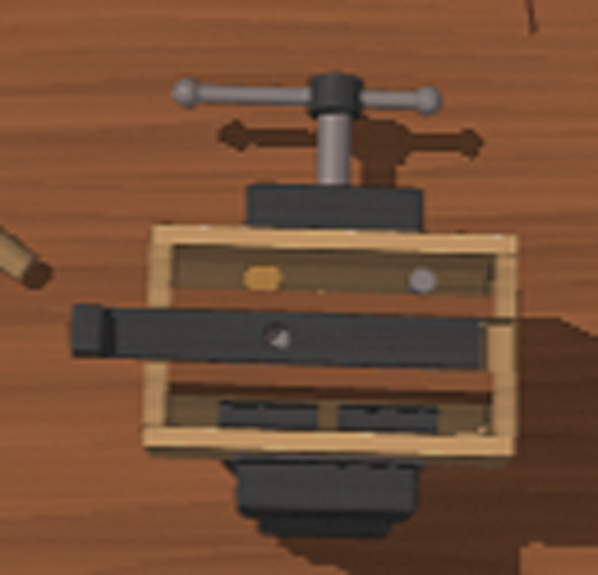

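View pics/s_all.png

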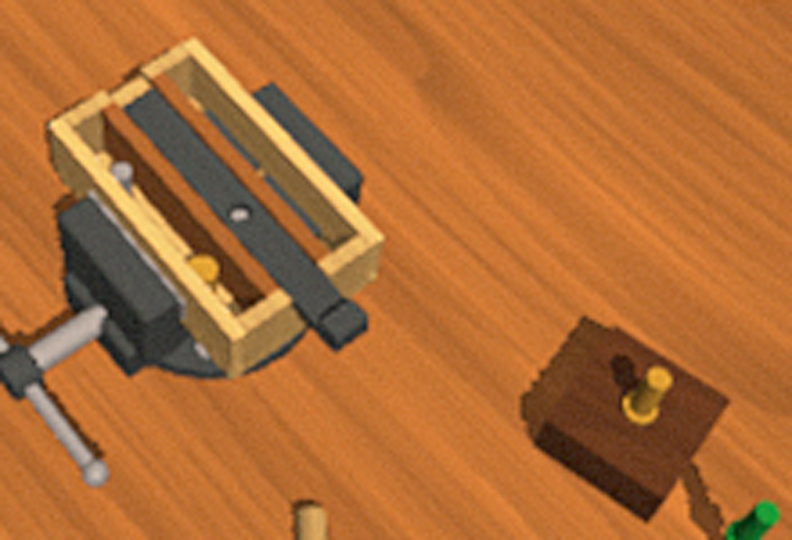

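Run:
```python
from h import *
t=load('top0'); s=load('scene0')
c=lambda x,y,ox,oy,k:[(x+.5)/k-.5+ox,(y+.5)/k-.5+oy]
print('pin top(top)',at_z(t,[c(384,218,100,210,7)],84).round(1))
print('pin collar(top)',at_z(t,[c(411,220,100,210,7)],44).round(1))
print('block corners',at_z(t,[c(282,133,100,210,7),c(515,87,100,210,7),c(563,308,100,210,7),c(322,360,100,210,7)],40).round(1))
print('green top',at_z(t,[c(122,187,100,210,7)],60).round(1), at_z(s,[c(767,515,200,140,3.6)],60).round(1))
print('pin top(scene)',at_z(s,[c(657,377,200,140,3.6)],84).round(1))
print('collar scene',at_z(s,[c(641,406,200,140,3.6)],44).round(1))
print('hole top',at_z(t,[c(279,336,190,110,4.6)],118).round(1),at_z(s,[c(240,214,200,140,3.6)],118).round(1))
k=[c(x,y,190,110,4.6) for x,y in [(153,226),(517,237),(514,455),(144,446)]]
P=at_z(t,k,118); print('rim',P.round(1),P.mean(0).round(1))
k=[c(x,y,200,140,3.6) for x,y in [(50,122),(193,40),(382,238),(236,340)]]
P=at_z(s,k,118); print('rim sc',P.round(1),P.mean(0).round(1))
k=[c(x,y,190,110,4.6) for x,y in [(115,309),(478,320),(478,369),(115,357)]]
P=at_z(t,k,118); print('bar',P.round(1))
import numpy as np
d=P[0]-P[1]+P[3]-P[2]; print('bar yaw',np.arctan2(d[1],d[0]))
```

```text
pin top(top) [[424.5 263.3  84. ]]
pin collar(top) [[425.1 263.2  44. ]]
block corners [[455.4 309.   40. ]
 [470.1 228.9  40. ]
 [394.9 211.9  40. ]
 [378.3 294.   40. ]]
green top [[436.6 357.8  60. ]] [[428.3 353.   60. ]]
pin top(scene) [[424.9 261.6  84. ]]
collar scene [[424.1 262.8  44. ]]
hole top [[549.6  42.7 118. ]] [[550.8  44.7 118. ]]
rim [[605.4 103.7 118. ]
 [597.3 -75.3 118. ]
 [489.5 -70.1 118. ]
 [496.8 108.6 118. ]] [547.2  16.7 118. ]
rim sc [[596.5 -76.1 118. ]
 [491.3 -68.8 118. ]
 [498.7 108.3 118. ]
 [604.9 104.1 118. ]] [547.9  16.9 118. ]
bar [[564.2 122.4 118. ]
 [556.1 -54.7 118. ]
 [531.8 -53.9 118. ]
 [540.5 122.5 118. ]]
bar yaw 1.5232953558918172
```

Emit:
servo_tool(rows=[[[2.25, -3.05, 0], 0.05, 5], [[2.25, -3.05, 0], 0.05, 5], [[2.25, -3.05, 0], 0.05, 5], [[2.25, -3.05, 0], 0.05, 5], [[2.25, -3.05, 0], 0.04, 5]], squeeze=28)

```text
clock: 0.57
eef_pos: [289.8, 445.4, 242.1]
tcp_rot: [-3.141, -0.0, 3.098]
contact_force: [1.1, 0.5, -0.3]
opening: 0.584
```

Emit:
servo_tool(rows=[[[2.25, -3.05, -0.5], 0, 5], [[2.25, -3.05, -1], 0, 5], [[2.25, -3.05, -1.5], 0, 5], [[2.25, -3.05, -1.5], 0, 5], [[2.25, -3.05, -1.5], 0, 5]])

```text
clock: 0.98
eef_pos: [402.5, 292.9, 181.9]
tcp_rot: [3.141, 0.0, 3.095]
contact_force: [0.2, 0.4, -0.2]
opening: 0.581
```

Emit:
servo_tool(rows=[[[1.1, -1.5, -1.0], 0, 5], [[1.1, -1.5, -1.0], 0, 5], [[0, 0, -1.0], 0, 5], [[0, 0, 0], 0, 5]])

```text
clock: 1.32
eef_pos: [423.1, 263.3, 150.5]
tcp_rot: [-3.14, -0.003, 3.093]
contact_force: [-0.5, 0.1, 0.2]
opening: 0.583
```

Run:
```python
from h import *
g=grab('wrist','w1'); print(g['s']['eef_pos'],g['s']['tcp_rot'],w_from_c(g)[:3,3])
for p in ([424.6,262.8,84],[424.6,262.8,44]): print(proj(g,p))
```

```text
[423.09971248 263.28747744 150.46671155] [-3.13999477e+00 -2.61371360e-03  3.09259622e+00] [352.530022   267.83782131 281.68284783]
[[255.98404236 213.63130855]]
[[256.27941183 198.75466293]]
```

View pics/w1.png

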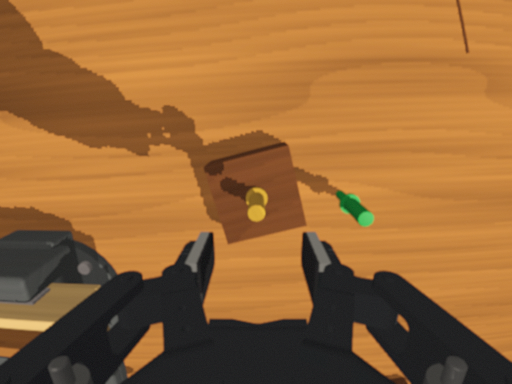

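Emit:
servo_tool(rows=[[[0.15, -0.05, -2.5], 0, 4], [[0, 0, -2.5], 0, 4], [[0, 0, -2.0], 0, 4], [[0, 0, -1.5], 0, 4], [[0, 0, -0.7], 0, 4]])

```text
clock: 1.78
eef_pos: [424.1, 264.7, 59.0]
tcp_rot: [-3.141, -0.002, 3.096]
contact_force: [-0.6, -0.5, 0.2]
opening: 0.47
```

Emit:
servo_tool(rows=[[[0, 0, -0.1], 0, 4], [[0, 0, 0], 0, 3], [[0, 0, 0], 0, 1], [[0, 0, 0], 0, 0.5], [[0, 0, 0], 0, 0.5]])

```text
clock: 2.2
eef_pos: [425.7, 264.0, 60.3]
tcp_rot: [3.141, 0.001, 3.095]
contact_force: [0.2, -3.6, 5.1]
opening: 0.151
```

Emit:
servo_tool(rows=[[[0, 0, 0], 0, 0.5], [[0, 0, 0], 0, 0.5], [[0, 0, 0], 0, 0.5]])

```text
clock: 2.45
eef_pos: [425.7, 264.0, 60.3]
tcp_rot: [3.141, 0.001, 3.095]
contact_force: [-0.7, -4.0, 7.4]
opening: 0.154
```

Run:
```python
from h import *
g=grab('wrist','w2');s=grab('scene','s2')
cv2.imwrite('pics/s2c.png',cv2.resize(s['frame'][160:330,280:480,::-1],None,fx=3.5,fy=3.5))
print(r.sense())
```

```text
{'clock': 2.55, 'qpos': array([ 5.52184683e-01,  4.23429809e-01,  2.03377708e+00, -3.91440996e-04,
        6.83376672e-01, -9.71458620e-01]), 'qvel': array([ 0.00138314,  0.00135247, -0.00128971,  0.00076272, -0.00050241,
        0.00059437]), 'joint_efforts': array([ 1.48573648e+00, -4.94617581e+01, -2.13434440e+01,  6.57478552e-01,
       -9.07369740e-01,  1.01427367e-02]), 'eef_pos': array([425.73829904, 263.96936568,  60.25755513]), 'tcp_rot': array([3.14122779e+00, 9.72779849e-04, 3.09474287e+00]), 'contact_force': array([ 0.30690652, -4.46175846,  7.8213971 ]), 'wrist_torque': array([-0.693056  ,  0.11659745,  0.0129323 ]), 'opening': 0.15491097036395796}
```

View pics/w2.png

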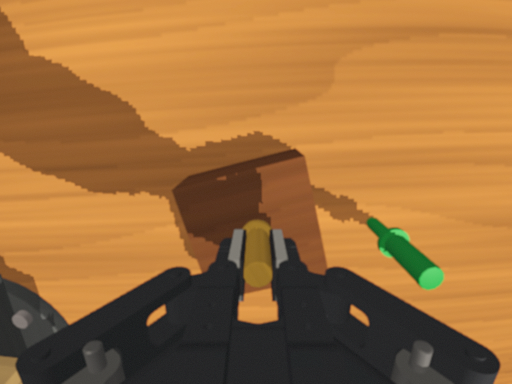

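View pics/s2c.png

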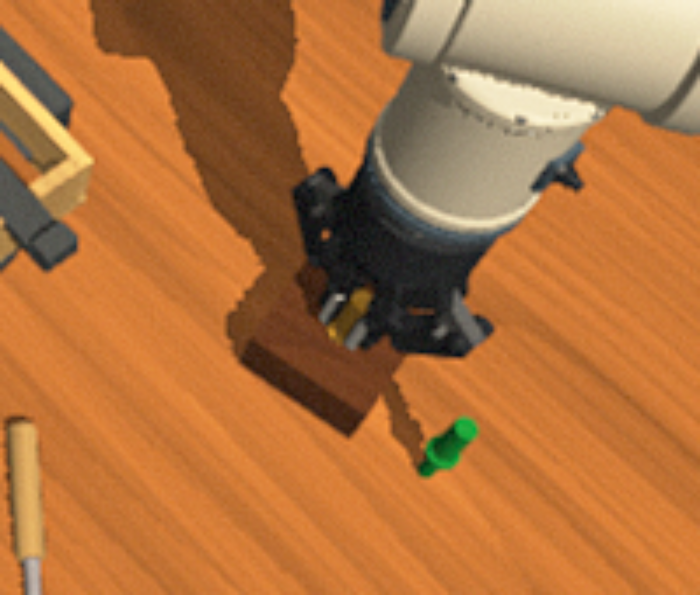

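Emit:
servo_tool(rows=[[[0, 0, 0.3], 0, 0.5], [[0, 0, 0.7], 0, 0.5], [[0, 0, 1], 0, 0.5], [[0, 0, 1.5], 0, 0.5], [[0, 0, 2], 0, 0.5]])

```text
clock: 2.97
eef_pos: [424.8, 263.9, 115.0]
tcp_rot: [-3.141, -0.001, 3.095]
contact_force: [0.1, -0.1, -1.8]
opening: 0.156
```

Emit:
servo_tool(rows=[[[0, 0, 2.5], 0, 0.5], [[0, 0, 2.5], 0, 0.5], [[0, 0, 2.0], 0, 0.5], [[0, 0, 1.5], 0, 0.5], [[0, 0, 0], 0, 0.5]])

```text
clock: 3.38
eef_pos: [427.0, 265.3, 203.5]
tcp_rot: [3.138, 0.005, 3.095]
contact_force: [1.3, 1.1, -1.2]
opening: 0.154
```

Run:
```python
from h import *
g=grab('wrist','w3');s=grab('scene','s3')
cv2.imwrite('pics/s3c.png',cv2.resize(s['frame'][130:330,280:480,::-1],None,fx=3,fy=3))
print(r.sense())
```

```text
{'clock': 3.4833, 'qpos': array([ 5.52640623e-01,  2.07972909e-01,  1.93806709e+00,  2.49618628e-04,
        9.93420746e-01, -9.71490599e-01]), 'qvel': array([-0.00129574,  0.02806315,  0.02299941, -0.00337603, -0.00598448,
       -0.0009536 ]), 'joint_efforts': array([ 2.83429843e-03, -4.85145235e+01, -3.22089815e+01,  6.15833749e-03,
        6.28202828e-02,  1.84822575e-04]), 'eef_pos': array([425.53638962, 264.29100998, 200.15543734]), 'tcp_rot': array([3.14021717e+00, 1.64221799e-03, 3.09479039e+00]), 'contact_force': array([ 0.45715062,  0.21804088, -1.19522023]), 'wrist_torque': array([-0.03544594,  0.03562342, -0.04378915]), 'opening': 0.1568357997625487}
```

View pics/w3.png

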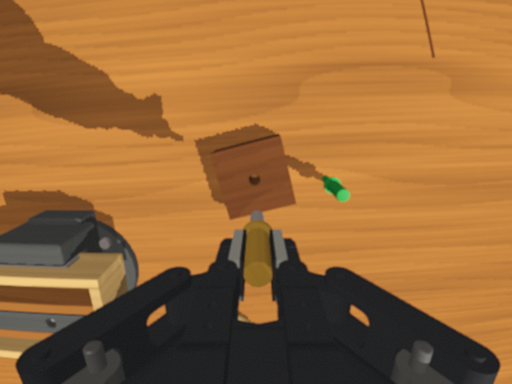

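View pics/s3c.png

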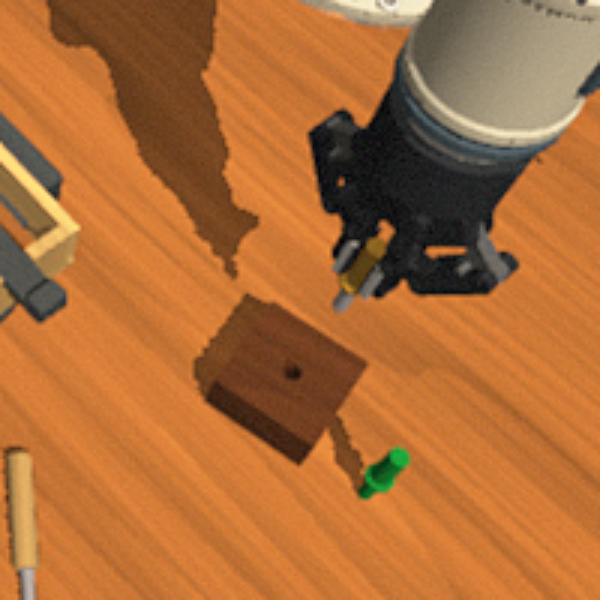

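Run:
```python
from h import *
g=load('w3');s=load('s3')
for q in (g,s):
    e=q['s']['eef_pos']; print(e)
    for dz in (-54.3,-20.3+0,+25.7): print(dz,proj(q,e+[0,0,dz]).round(1))
cv2.imwrite('pics/w3c.png',cv2.resize(g['frame'][190:300,200:320,::-1],None,fx=6,fy=5.4,interpolation=cv2.INTER_CUBIC))
cv2.imwrite('pics/s3d.png',cv2.resize(s['frame'][200:240,380:420,::-1],None,fx=14,fy=14,interpolation=cv2.INTER_CUBIC))
t=grab('top','t3');cv2.imwrite('pics/t3c.png',cv2.resize(t['frame'][150:270,100:280,::-1],None,fx=4.4,fy=4.4,interpolation=cv2.INTER_CUBIC))
```

```text
[426.99715756 265.26271627 203.46537029]
-54.3 [[256.  216.8]]
-20.3 [[256.  236.8]]
25.7 [[255.8 280.7]]
[426.29182441 264.80813057 201.59831815]
-54.3 [[392. 232.]]
-20.3 [[397.4 223.8]]
25.7 [[405.4 211.6]]
```

View pics/w3c.png

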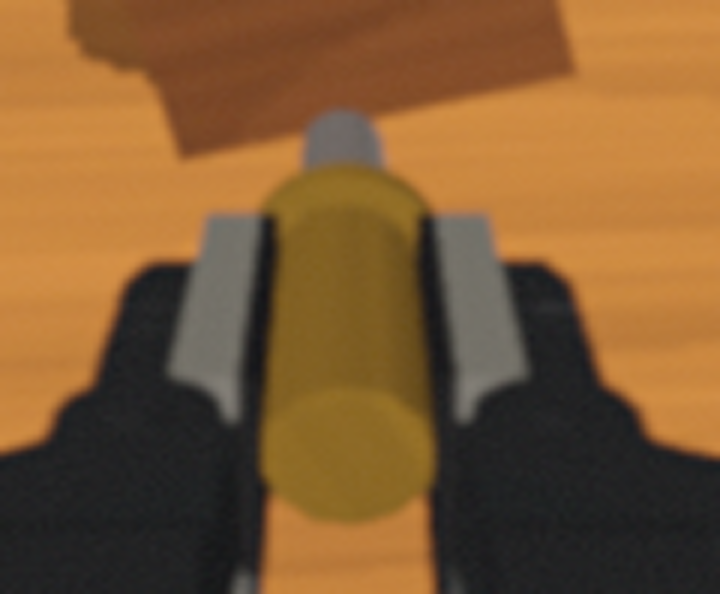

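View pics/s3d.png

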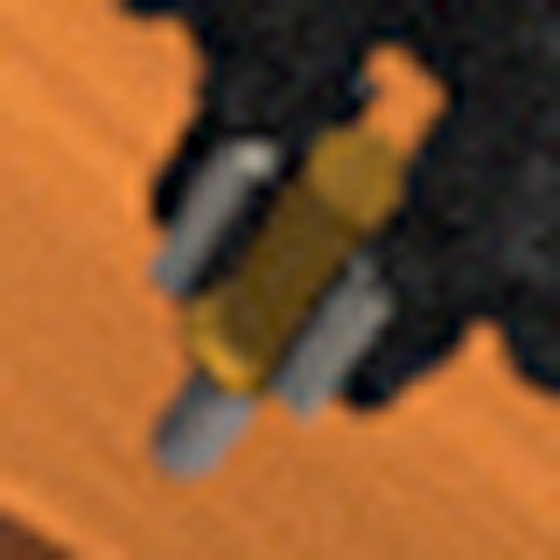

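Emit:
servo_tool(rows=[[[1.2, -2.1, 0], 0, 0.5], [[1.9, -3.3, 0], 0, 0.5], [[2, -3.5, 0], 0, 0.5], [[2, -3.5, 0], 0, 0.5], [[2, -3.5, 0], 0, 0.5]])

```text
clock: 3.95
eef_pos: [516.1, 103.3, 198.0]
tcp_rot: [-3.141, -0.002, 3.095]
contact_force: [1.4, 0.5, -0.7]
opening: 0.156
```

Emit:
servo_tool(rows=[[[1.7, -3.0, 0], 0, 0.5], [[1.2, -2.1, 0], 0, 0.5], [[0.6, -1.0, 0], 0, 0.5], [[0, 0, 0], 0, 0.5], [[0, 0, 0], 0, 0.5]])

```text
clock: 4.37
eef_pos: [550.6, 44.0, 198.2]
tcp_rot: [3.141, -0.002, 3.093]
contact_force: [0.1, 0.5, -0.7]
opening: 0.154
```

Run:
```python
from h import *
g=grab('wrist','w4');s=grab('scene','s4'); print(s['s']['eef_pos'],s['s']['tcp_rot'],s['s']['contact_force'])
print(proj(s,s['s']['eef_pos']-[0,0,54.3]),proj(s,[550.2,43.7,118]))
cv2.imwrite('pics/s4c.png',cv2.resize(s['frame'][150:250,210:320,::-1],None,fx=7,fy=6,interpolation=cv2.INTER_CUBIC))
```

```text
[550.34599098  44.6099397  198.39415637] [ 3.14137563e+00 -2.01146598e-03  3.09454849e+00] [-0.21217424  0.1469481  -1.22227043]
[[266.87998398 192.34882161]] [[266.20305883 198.62786877]]
```

View pics/w4.png

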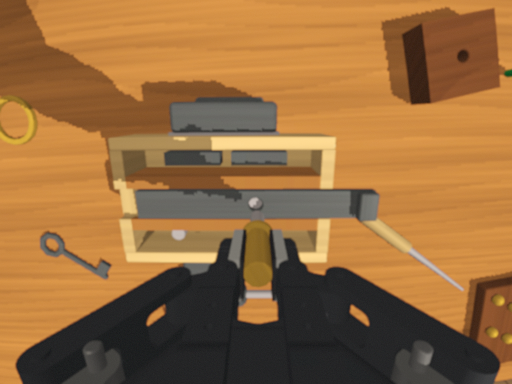

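View pics/s4c.png

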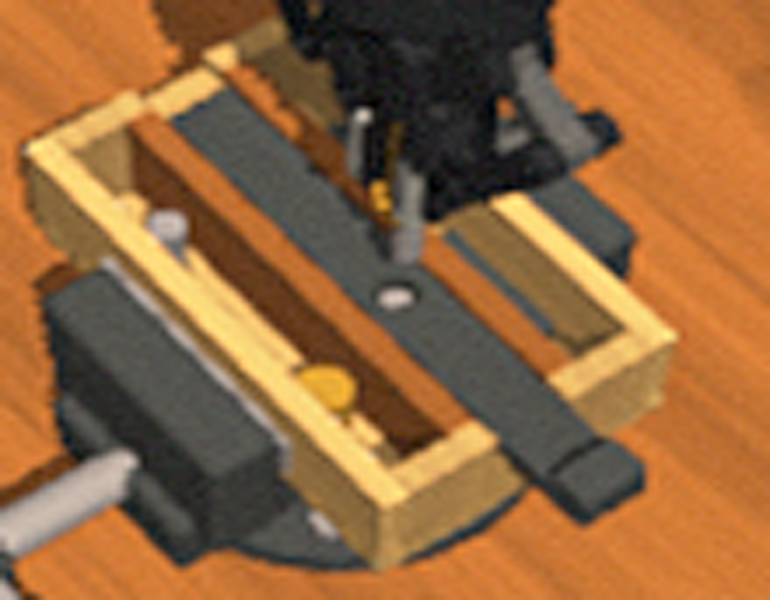

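Emit:
servo_tool(rows=[[[0, 0, -0.6], 0, 0.5], [[0, 0, -0.8], 0, 0.5], [[0, 0, -0.4], 0, 0.5], [[0, 0, 0], 0, 0.5], [[0, 0, 0], 0, 0.5]])

```text
clock: 4.88
eef_pos: [550.9, 44.3, 180.7]
tcp_rot: [-3.141, -0.001, 3.095]
contact_force: [-0.3, 0.7, -0.2]
opening: 0.152
```

Run:
```python
from h import *
g=grab('wrist','w5');s=grab('scene','s5');t=grab('top','t5'); print(s['s']['eef_pos'],s['s']['tcp_rot'],s['s']['contact_force'])
for q in (g,s):print(proj(q,q['s']['eef_pos']-[0,0,54.3]),proj(q,[550.2,43.7,118]))
a=cv2.resize(s['frame'][175:215,245:290,::-1],None,fx=12,fy=12,interpolation=cv2.INTER_CUBIC)
b=cv2.resize(g['frame'][180:230,230:285,::-1],None,fx=10,fy=10,interpolation=cv2.INTER_CUBIC)
cv2.imwrite('pics/s5c.png',a);cv2.imwrite('pics/w5c.png',b)
```

```text
[551.17125383  44.20789278 181.11308038] [-3.14154486e+00 -3.60963428e-04  3.09516451e+00] [-0.26578475  0.18135774 -1.33925128]
[[256.32066341 217.25708276]] [[255.55672516 212.54179141]]
[[266.15156931 196.85383493]] [[266.20305883 198.62786877]]
```

View pics/w5c.png

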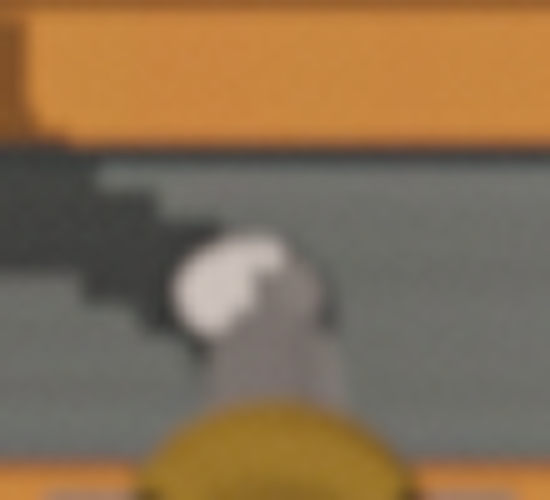

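View pics/s5c.png

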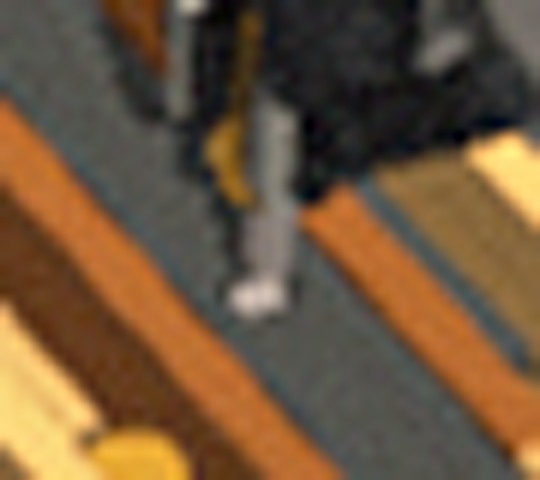

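Run:
```python
from h import *
g=load('w5');s=load('s5')
c=lambda x,y,ox,oy,k:[(x+.5)/k-.5+ox,(y+.5)/k-.5+oy]
print('w tip',at_z(g,[c(265,322,230,180,10)],126.8),'hole',at_z(g,[c(253,312,230,180,10)],118),g['s']['eef_pos'])
print('s tip',at_z(s,[c(264,280,245,175,12)],126.8),'hole',at_z(s,[c(257,294,245,175,12)],118),s['s']['eef_pos'])
```

```text
w tip [[546.41940901  44.30616822 126.8       ]] hole [[548.72160877  43.23131748 118.        ]] [550.85838903  44.28917633 180.73891455]
s tip [[552.14522342  46.56362844 126.8       ]] hole [[551.24263358  44.13279868 118.        ]] [551.17125383  44.20789278 181.11308038]
```

Emit:
servo_tool(rows=[[[0.08, -0.09, -0.2], 0, 0.5], [[0, 0, -0.2], 0, 0.5], [[0, 0, -0.15], 0, 0.5], [[0, 0, 0], 0, 0.5]])

```text
clock: 5.37
eef_pos: [551.9, 43.0, 175.4]
tcp_rot: [-3.142, -0.001, 3.095]
contact_force: [0.4, -0.4, -0.9]
opening: 0.153
```

Emit:
servo_tool(rows=[[[0, 0, -0.15], 0, 0.5], [[0, 0, -0.15], 0, 0.5], [[0, 0, 0], 0, 0.5]])

```text
clock: 5.62
eef_pos: [551.9, 43.0, 172.5]
tcp_rot: [-3.142, -0.0, 3.095]
contact_force: [0.1, 0.2, -1.0]
opening: 0.151
```

Emit:
servo_tool(rows=[[[0, 0, -0.15], 0, 0.5], [[0, 0, -0.15], 0, 0.5], [[0, 0, 0], 0, 0.5]])

```text
clock: 5.87
eef_pos: [551.9, 43.0, 169.4]
tcp_rot: [-3.141, -0.001, 3.095]
contact_force: [-0.2, 0.0, -0.9]
opening: 0.153
```

Emit:
servo_tool(rows=[[[0, 0, -0.1], 0, 0.5], [[0, 0, -0.1], 0, 0.5], [[0, 0, 0], 0, 0.5]])

```text
clock: 6.12
eef_pos: [551.9, 43.1, 167.6]
tcp_rot: [-3.142, -0.0, 3.095]
contact_force: [-0.9, -1.0, -1.4]
opening: 0.155
```

Emit:
servo_tool(rows=[[[0, 0, -0.1], 0, 0.5], [[0, 0, 0], 0, 0.5]])

```text
clock: 6.28
eef_pos: [552.0, 43.0, 166.6]
tcp_rot: [-3.141, -0.0, 3.095]
contact_force: [-1.0, -0.4, -1.3]
opening: 0.153
```

Emit:
servo_tool(rows=[[[0, 0, -0.1], 0, 0.5], [[0, 0, 0], 0, 0.5]])

```text
clock: 6.45
eef_pos: [552.0, 43.0, 165.6]
tcp_rot: [-3.141, -0.0, 3.095]
contact_force: [-0.8, -0.2, -1.8]
opening: 0.155
```

Emit:
servo_tool(rows=[[[0, 0, -0.1], 0, 0.5], [[0, 0, 0], 0, 0.5]])

```text
clock: 6.62
eef_pos: [552.0, 43.0, 164.6]
tcp_rot: [-3.142, -0.0, 3.095]
contact_force: [-1.4, -1.0, -0.7]
opening: 0.155
```

Emit:
servo_tool(rows=[[[0, 0, -0.1], 0, 0.5], [[0, 0, 0], 0, 0.5]])

```text
clock: 6.78
eef_pos: [552.2, 43.1, 163.8]
tcp_rot: [3.142, 0.0, 3.095]
contact_force: [-1.2, -0.3, 0.2]
opening: 0.15
```

Emit:
servo_tool(rows=[[[0, 0, -0.1], 0, 0.5], [[0, 0, 0], 0, 0.5]])

```text
clock: 6.95
eef_pos: [552.5, 43.0, 163.5]
tcp_rot: [-3.141, 0.001, 3.095]
contact_force: [-3.0, -1.4, 6.8]
opening: 0.154
```

Run:
```python
from h import *
s=grab('scene','s6'); print(s['s']['eef_pos'],s['s']['contact_force'],s['s']['wrist_torque'])
cv2.imwrite('pics/s6c.png',cv2.resize(s['frame'][150:250,210:320,::-1],None,fx=7,fy=6,interpolation=cv2.INTER_CUBIC))
```

```text
[552.53430352  42.95337066 163.53603769] [-3.03319929 -1.39538733  6.75133472] [-0.29185294  0.60930884 -0.00322667]
```

View pics/s6c.png

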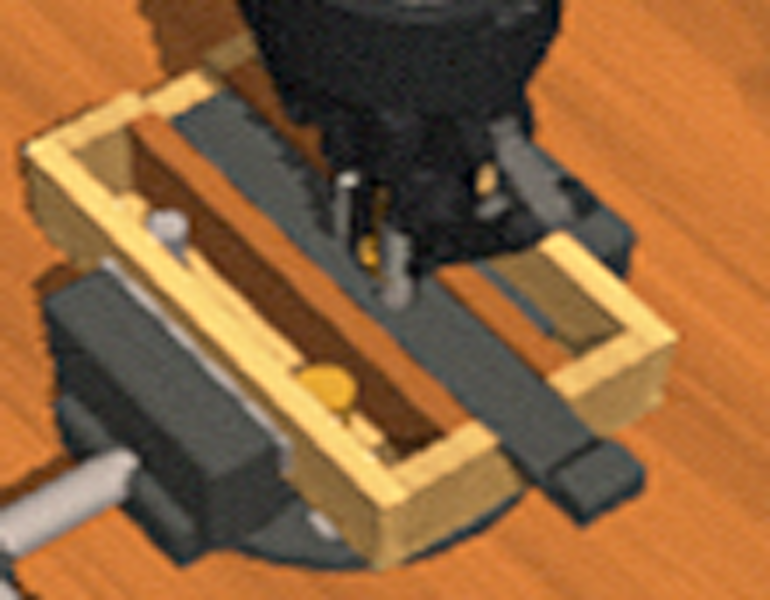

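Emit:
servo_tool(rows=[[[0, 0, 0.15], 0, 0.5], [[-0.05, 0, 0], 0, 0.5], [[0, 0, 0], 0, 0.5]])

```text
clock: 7.25
eef_pos: [551.8, 43.2, 164.3]
tcp_rot: [3.141, 0.001, 3.095]
contact_force: [0.3, 0.2, -0.3]
opening: 0.152
```

Emit:
servo_tool(rows=[[[-0.1, 0, 0], 0, 0.5], [[0, 0, 0], 0, 0.5]])

```text
clock: 7.42
eef_pos: [550.4, 43.1, 164.1]
tcp_rot: [3.142, -0.0, 3.095]
contact_force: [-1.0, 0.6, -0.7]
opening: 0.154
```

Emit:
servo_tool(rows=[[[-0.1, 0, 0], 0, 0.5], [[0, 0, 0], 0, 0.5]])

```text
clock: 7.58
eef_pos: [549.7, 43.1, 164.3]
tcp_rot: [-3.142, 0.0, 3.095]
contact_force: [0.3, 0.1, -1.0]
opening: 0.154
```

Emit:
servo_tool(rows=[[[-0.1, 0, 0], 0, 0.5], [[0, 0, 0], 0, 0.5]])

```text
clock: 7.75
eef_pos: [548.7, 43.1, 164.3]
tcp_rot: [3.142, 0.0, 3.095]
contact_force: [0.8, -0.6, -1.4]
opening: 0.156
```

Emit:
servo_tool(rows=[[[-0.1, 0, 0], 0, 0.5], [[0, 0, 0], 0, 0.5]])

```text
clock: 7.92
eef_pos: [547.6, 43.1, 164.4]
tcp_rot: [3.142, 0.0, 3.095]
contact_force: [0.2, -0.3, -1.3]
opening: 0.152
```

Emit:
servo_tool(rows=[[[-0.1, 0, 0], 0, 0.5], [[0, 0, 0], 0, 0.5]])

```text
clock: 8.08
eef_pos: [547.1, 43.1, 164.4]
tcp_rot: [3.141, 0.001, 3.095]
contact_force: [3.3, 0.4, -2.0]
opening: 0.156
```

Emit:
servo_tool(rows=[[[0.2, 0, 0], 0, 0.5], [[0.2, 0, 0], 0, 0.5], [[0, 0, 0], 0, 0.5]])

```text
clock: 8.33
eef_pos: [550.4, 43.1, 164.1]
tcp_rot: [-3.141, -0.001, 3.095]
contact_force: [0.4, 0.5, -0.3]
opening: 0.158
```

Emit:
servo_tool(rows=[[[0.1, 0, 0], 0, 0.5], [[0, 0, 0], 0, 0.5]])

```text
clock: 8.5
eef_pos: [551.3, 43.0, 164.1]
tcp_rot: [-3.141, -0.001, 3.095]
contact_force: [-0.8, 0.3, -0.8]
opening: 0.152
```

Emit:
servo_tool(rows=[[[0.1, 0, 0], 0, 0.5], [[0, 0, 0], 0, 0.5]])

```text
clock: 8.67
eef_pos: [552.6, 43.1, 164.2]
tcp_rot: [-3.142, -0.0, 3.095]
contact_force: [-1.4, 0.1, -1.6]
opening: 0.153
```

Emit:
servo_tool(rows=[[[0.08, 0, 0], 0, 0.5], [[0, 0, 0], 0, 0.5]])

```text
clock: 8.83
eef_pos: [553.2, 43.1, 164.2]
tcp_rot: [-3.142, -0.001, 3.095]
contact_force: [-1.4, 0.0, -1.9]
opening: 0.156
```

Emit:
servo_tool(rows=[[[0.08, 0, 0], 0, 0.5], [[0, 0, 0], 0, 0.5]])

```text
clock: 9.0
eef_pos: [553.6, 43.0, 164.1]
tcp_rot: [-3.141, -0.002, 3.095]
contact_force: [-3.6, -0.3, -0.1]
opening: 0.155
```

Run:
```python
from h import *
g=grab('wrist','w7'); print(g['s']['eef_pos'],g['s']['contact_force'],g['s']['wrist_torque'])
cv2.imwrite('pics/w7c.png',cv2.resize(g['frame'][150:300,180:340,::-1],None,fx=5,fy=4,interpolation=cv2.INTER_CUBIC))
```

```text
[553.57101481  43.03703198 164.11076239] [-3.6151486  -0.27729627 -0.12927487] [-0.00346113  0.8332361   0.02603169]
```

View pics/w7c.png

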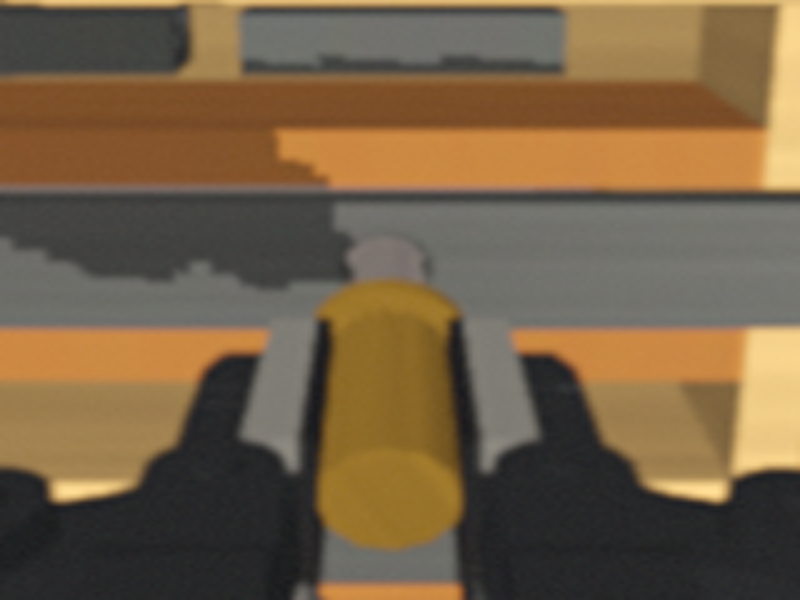

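Emit:
servo_tool(rows=[[[-0.2, 0, 0], 0, 0.5], [[-0.16, 0, 0], 0, 0.5], [[0, 0, -0.06], 0, 0.5], [[0, 0, -0.03], 0, 0.5], [[0, 0, 0], 0, 0.5]])

```text
clock: 9.47
eef_pos: [551.1, 43.1, 163.7]
tcp_rot: [3.141, 0.001, 3.095]
contact_force: [-0.2, 0.0, 0.9]
opening: 0.155
```

Emit:
servo_tool(rows=[[[-0.1, 0, -0.02], 0, 0.5], [[0, -0.05, 0], 0, 0.5], [[0, -0.05, 0], 0, 0.5], [[0, -0.05, 0], 0, 0.5], [[-0.01, -0.05, 0], 0, 0.5]])

```text
clock: 9.88
eef_pos: [550.1, 41.4, 163.6]
tcp_rot: [3.141, 0.001, 3.095]
contact_force: [1.3, 4.5, 5.7]
opening: 0.153
```

Emit:
servo_tool(rows=[[[0, -0.06, 0], 0, 0.5], [[0, -0.06, 0], 0, 0.5], [[0, -0.06, 0], 0, 0.5], [[0, -0.06, 0], 0, 0.5], [[-0.01, -0.06, 0], 0, 0.5]])

```text
clock: 10.3
eef_pos: [549.7, 38.5, 163.6]
tcp_rot: [3.141, 0.001, 3.095]
contact_force: [1.1, 4.9, 5.7]
opening: 0.155
```

Emit:
servo_tool(rows=[[[0, -0.06, 0.02], 0, 0.5], [[0, -0.06, 0], 0, 0.5], [[0, -0.06, 0], 0, 0.5], [[0, -0.06, 0], 0, 0.5], [[-0.01, -0.06, 0], 0, 0.5]])

```text
clock: 10.72
eef_pos: [549.4, 35.4, 163.6]
tcp_rot: [3.141, 0.0, 3.095]
contact_force: [0.7, 4.6, 6.9]
opening: 0.156
```

Emit:
servo_tool(rows=[[[0, -0.05, 0], 0, 0.5], [[0, -0.05, 0], 0, 0.5], [[0, -0.05, 0], 0, 0.5], [[0, -0.05, 0], 0, 0.5], [[-0.01, -0.05, 0], 0, 0.5]])

```text
clock: 11.13
eef_pos: [549.3, 32.9, 163.6]
tcp_rot: [3.141, 0.0, 3.095]
contact_force: [0.7, 5.3, 5.3]
opening: 0.155
```

Emit:
servo_tool(rows=[[[0, -0.05, 0], 0, 0.5], [[0, -0.05, 0], 0, 0.5], [[0, -0.05, 0], 0, 0.5], [[0, -0.05, 0], 0, 0.5], [[-0.01, -0.05, 0], 0, 0.5]])

```text
clock: 11.55
eef_pos: [549.1, 30.4, 163.6]
tcp_rot: [3.141, 0.0, 3.095]
contact_force: [0.9, 5.9, 5.4]
opening: 0.154
```

Emit:
servo_tool(rows=[[[0.01, -0.05, 0.01], 0, 0.5], [[0.01, -0.05, 0], 0, 0.5], [[0, -0.05, 0], 0, 0.5], [[0, -0.05, 0], 0, 0.5], [[0, -0.05, 0], 0, 0.5]])

```text
clock: 11.97
eef_pos: [549.1, 27.8, 163.6]
tcp_rot: [3.141, -0.0, 3.095]
contact_force: [0.4, 4.4, 6.1]
opening: 0.153
```

Emit:
servo_tool(rows=[[[0, -0.05, 0.01], 0, 0.5], [[0, -0.05, 0], 0, 0.5], [[0, -0.05, 0], 0, 0.5], [[0, -0.05, 0], 0, 0.5], [[-0.01, -0.05, 0], 0, 0.5]])

```text
clock: 12.38
eef_pos: [549.1, 25.2, 163.6]
tcp_rot: [3.141, -0.0, 3.095]
contact_force: [0.8, 4.2, 5.1]
opening: 0.151
```

Emit:
servo_tool(rows=[[[0, -0.05, 0.01], 0, 0.5], [[0, -0.05, 0], 0, 0.5], [[0, -0.05, 0], 0, 0.5], [[0, -0.05, 0], 0, 0.5], [[-0.01, -0.05, 0], 0, 0.5]])

```text
clock: 12.8
eef_pos: [549.0, 22.5, 163.6]
tcp_rot: [-3.142, -0.0, 3.095]
contact_force: [1.2, 3.3, 3.7]
opening: 0.152
```

Emit:
servo_tool(rows=[[[0, -0.05, 0], 0, 0.5], [[0, -0.05, 0], 0, 0.5], [[0, -0.05, 0], 0, 0.5], [[0, -0.05, 0], 0, 0.5], [[-0.01, -0.05, 0], 0, 0.5]])

```text
clock: 13.22
eef_pos: [549.0, 20.0, 163.6]
tcp_rot: [-3.141, -0.0, 3.095]
contact_force: [1.5, 3.0, 3.3]
opening: 0.156
```

Emit:
servo_tool(rows=[[[0, -0.05, 0], 0, 0.5], [[0, -0.05, 0], 0, 0.5], [[0, -0.05, 0], 0, 0.5], [[0, -0.05, 0], 0, 0.5], [[-0.01, -0.05, 0], 0, 0.5]])

```text
clock: 13.63
eef_pos: [548.9, 17.5, 163.6]
tcp_rot: [-3.141, -0.0, 3.095]
contact_force: [1.5, 4.0, 3.1]
opening: 0.15
```

Emit:
servo_tool(rows=[[[0, -0.05, 0], 0, 0.5], [[0, -0.05, 0], 0, 0.5], [[0, -0.05, 0], 0, 0.5], [[0, -0.05, 0], 0, 0.5], [[-0.01, -0.05, 0], 0, 0.5]])

```text
clock: 14.05
eef_pos: [548.8, 15.0, 163.6]
tcp_rot: [-3.142, -0.0, 3.095]
contact_force: [0.3, 3.9, 2.8]
opening: 0.154
```

Emit:
servo_tool(rows=[[[0, -0.05, 0], 0, 0.5], [[0, -0.05, 0], 0, 0.5], [[0, -0.05, 0], 0, 0.5], [[0, -0.05, 0], 0, 0.5], [[-0.01, -0.05, 0], 0, 0.5]])

```text
clock: 14.47
eef_pos: [548.6, 12.5, 163.6]
tcp_rot: [-3.141, -0.0, 3.095]
contact_force: [-0.0, 2.5, 2.6]
opening: 0.152
```

Emit:
servo_tool(rows=[[[0, -0.05, 0], 0, 0.5], [[0, -0.05, 0], 0, 0.5], [[0, -0.05, 0], 0, 0.5], [[0, -0.05, 0], 0, 0.5], [[-0.01, -0.05, 0], 0, 0.5]])

```text
clock: 14.88
eef_pos: [548.5, 10.0, 163.6]
tcp_rot: [-3.141, -0.0, 3.095]
contact_force: [-0.2, 1.6, 0.2]
opening: 0.15
```

Emit:
servo_tool(rows=[[[0, 0, -0.03], 0, 0.5], [[0, 0, 0], 0, 0.5]])

```text
clock: 15.05
eef_pos: [548.5, 9.8, 163.3]
tcp_rot: [-3.141, -0.0, 3.095]
contact_force: [0.5, 1.2, 0.2]
opening: 0.154
```

Emit:
servo_tool(rows=[[[0, -0.05, -0.05], 0, 0.5], [[0, 0, 0], 0, 0.5]])

```text
clock: 15.22
eef_pos: [548.5, 9.5, 162.7]
tcp_rot: [-3.141, -0.0, 3.095]
contact_force: [0.3, 0.3, 0.2]
opening: 0.158
```

Emit:
servo_tool(rows=[[[0, -0.05, -0.05], 0, 0.5], [[0, 0, 0], 0, 0.5]])

```text
clock: 15.38
eef_pos: [548.5, 9.0, 162.2]
tcp_rot: [-3.142, -0.0, 3.095]
contact_force: [0.8, 1.7, -1.1]
opening: 0.15
```

Emit:
servo_tool(rows=[[[0, -0.05, -0.05], 0, 0.5], [[0, -0.03, -0.05], 0, 0.5], [[0, 0, 0], 0, 0.5]])

```text
clock: 15.63
eef_pos: [548.5, 8.2, 161.2]
tcp_rot: [-3.142, -0.0, 3.095]
contact_force: [0.7, 1.7, -0.3]
opening: 0.154
```

Emit:
servo_tool(rows=[[[0, 0, -0.1], 0, 0.5], [[0, 0, -0.1], 0, 0.5], [[0, 0, 0], 0, 0.5]])

```text
clock: 15.88
eef_pos: [548.5, 8.2, 159.1]
tcp_rot: [-3.141, -0.0, 3.095]
contact_force: [-0.2, 1.6, -0.8]
opening: 0.156
```

Emit:
servo_tool(rows=[[[0, 0, -0.15], 0, 0.5], [[0, 0, -0.15], 0, 0.5], [[0, 0, -0.1], 0, 0.5], [[0, 0, 0], 0, 0.5]])

```text
clock: 16.22
eef_pos: [548.4, 8.2, 155.1]
tcp_rot: [-3.142, -0.0, 3.095]
contact_force: [0.6, 0.8, -1.1]
opening: 0.154
```

Emit:
servo_tool(rows=[[[0, 0, -0.15], 0, 0.5], [[0, 0, -0.15], 0, 0.5], [[0, 0, -0.1], 0, 0.5], [[0, 0, 0], 0, 0.5]])

```text
clock: 16.55
eef_pos: [548.5, 8.2, 151.1]
tcp_rot: [-3.142, -0.0, 3.095]
contact_force: [0.7, 0.7, -0.8]
opening: 0.153
```

Emit:
servo_tool(rows=[[[0, 0, -0.15], 0, 0.5], [[0, 0, -0.15], 0, 0.5], [[0, 0, -0.1], 0, 0.5], [[0, 0, 0], 0, 0.5]])

```text
clock: 16.88
eef_pos: [548.5, 8.3, 147.1]
tcp_rot: [-3.142, -0.0, 3.095]
contact_force: [-0.6, 0.7, -0.1]
opening: 0.153
```

Emit:
servo_tool(rows=[[[0, 0, -0.1], 0, 0.5], [[0, 0, -0.1], 0, 0.5], [[0, 0, -0.1], 0, 0.5], [[0, 0, 0], 0, 0.5]])

```text
clock: 17.22
eef_pos: [548.5, 8.3, 144.2]
tcp_rot: [-3.142, -0.0, 3.095]
contact_force: [-0.3, 0.1, -0.9]
opening: 0.154
```

Emit:
servo_tool(rows=[[[0, 0, -0.06], 0, 0.5], [[0, 0, -0.06], 0, 0.5], [[0, 0, -0.06], 0, 0.5], [[0, 0, 0], 0, 0.5]])

```text
clock: 17.55
eef_pos: [548.8, 8.3, 143.0]
tcp_rot: [-3.142, 0.0, 3.095]
contact_force: [-0.8, 0.1, 4.6]
opening: 0.154
```

Emit:
servo_tool(rows=[[[0, 0, -0.06], 0, 0.5], [[0, 0, -0.06], 0, 0.5], [[0, 0, 0], 0, 0.5]])

```text
clock: 17.8
eef_pos: [548.8, 8.3, 141.9]
tcp_rot: [3.142, 0.001, 3.095]
contact_force: [-0.7, -0.5, 4.2]
opening: 0.156
```

Emit:
servo_tool(rows=[[[0, 0, -0.06], 0, 0.5], [[0, 0, -0.06], 0, 0.5], [[0, 0, -0.06], 0, 0.5], [[0, 0, 0], 0, 0.5]])

```text
clock: 18.13
eef_pos: [548.8, 8.3, 140.0]
tcp_rot: [-3.142, 0.0, 3.095]
contact_force: [-1.3, 1.1, 5.3]
opening: 0.151
```

Emit:
servo_tool(rows=[[[0, 0, -0.05], 0, 0.5], [[0, 0, -0.05], 0, 0.5], [[0, 0, 0], 0, 0.5]])

```text
clock: 18.38
eef_pos: [548.8, 8.3, 139.1]
tcp_rot: [3.142, 0.001, 3.095]
contact_force: [-1.7, 0.1, 4.9]
opening: 0.155
```

Emit:
servo_tool(rows=[[[0, 0, -0.05], 0, 0.5], [[0, 0, 0], 0, 0.5]])

```text
clock: 18.55
eef_pos: [548.8, 8.3, 138.6]
tcp_rot: [3.142, 0.001, 3.095]
contact_force: [-1.4, 0.5, 5.1]
opening: 0.155
```

Emit:
servo_tool(rows=[[[0, 0, -0.05], 0, 0.5], [[0, 0, 0], 0, 0.5]])

```text
clock: 18.72
eef_pos: [548.8, 8.3, 138.2]
tcp_rot: [3.142, 0.001, 3.095]
contact_force: [-1.5, -0.6, 6.5]
opening: 0.157
```

Emit:
servo_tool(rows=[[[0, 0, -0.05], 0, 0.5], [[0, 0, 0], 0, 0.5]])

```text
clock: 18.88
eef_pos: [548.9, 8.3, 138.1]
tcp_rot: [3.142, 0.001, 3.095]
contact_force: [-3.4, 0.9, 10.7]
opening: 0.154
```

Emit:
servo_tool(rows=[[[0, 0, -0.05], 0, 0.5], [[0, 0, 0], 0, 0.5]])

```text
clock: 19.05
eef_pos: [549.0, 8.3, 138.1]
tcp_rot: [3.142, 0.001, 3.095]
contact_force: [-5.2, -0.4, 15.9]
opening: 0.153
```

Run:
```python
from h import *
g=grab('wrist','w8');s=grab('scene','s8'); print(s['s']['eef_pos'],s['s']['contact_force'],s['s']['wrist_torque'])
cv2.imwrite('pics/s8c.png',cv2.resize(s['frame'][150:250,210:320,::-1],None,fx=7,fy=6,interpolation=cv2.INTER_CUBIC))
cv2.imwrite('pics/w8c.png',cv2.resize(g['frame'][170:300,180:340,::-1],None,fx=5,fy=4.5,interpolation=cv2.INTER_CUBIC))
```

```text
[548.95900537   8.26351383 138.07027377] [-4.29700519 -0.37810236 16.18465168] [ 0.06173787  0.91552278 -0.02095133]
```

View pics/s8c.png

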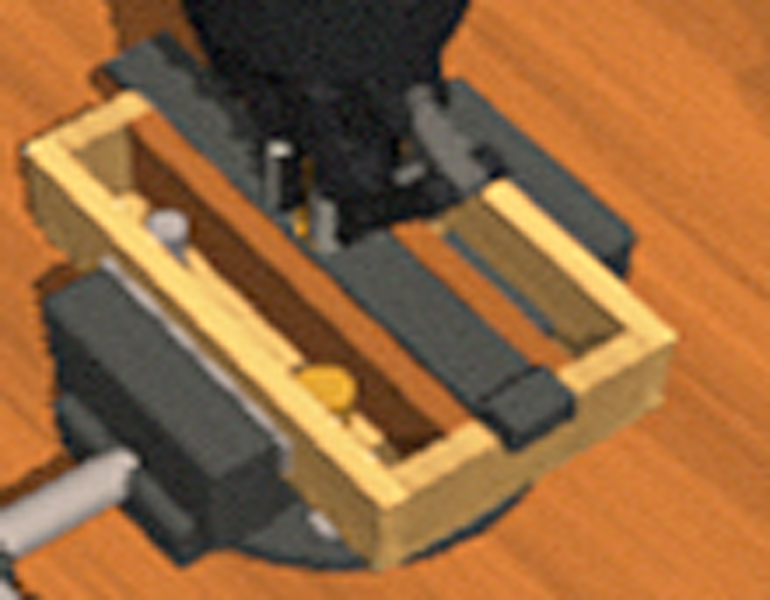

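View pics/w8c.png

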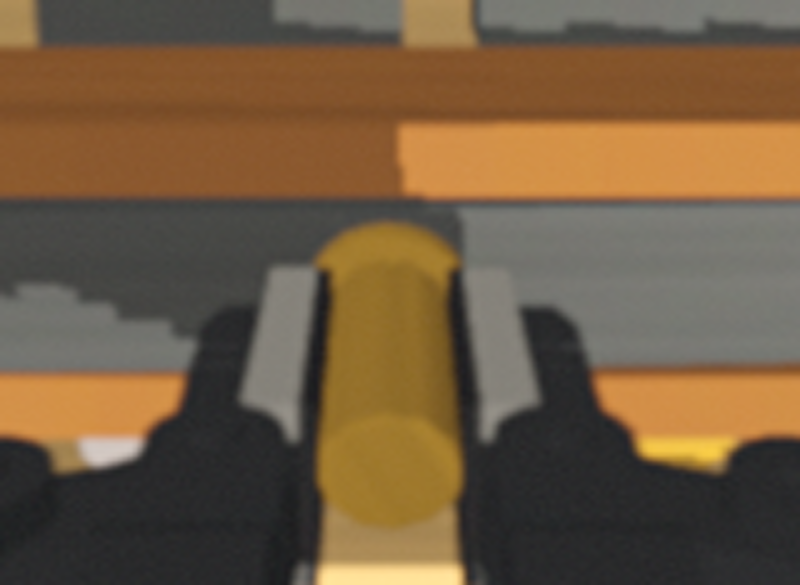

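Emit:
servo_tool(rows=[[[-0.02, 0, 0.08], 0, 0.5], [[0, 0, 0], 0, 2], [[0, 0, 0], 0, 4], [[0, 0, 0], 0, 4], [[0, 0, 0], 0, 4]])

```text
clock: 19.57
eef_pos: [548.3, 8.3, 137.1]
tcp_rot: [-3.142, -0.0, 3.095]
contact_force: [0.3, 0.3, 0.2]
opening: 0.469
```

Emit:
servo_tool(rows=[[[0, 0, 0], 0, 4], [[0, 0, 1], 0, 4], [[0, 0, 2.5], 0, 4], [[0, 0, 3.5], 0, 4], [[0, 0, 3.5], 0, 4]])

```text
clock: 19.98
eef_pos: [547.7, 8.3, 243.6]
tcp_rot: [-3.141, -0.002, 3.095]
contact_force: [1.8, -0.3, 0.8]
opening: 0.469
```

Emit:
servo_tool(rows=[[[-1, 2.5, 2], 0, 4], [[-1, 3.5, 0], 0, 4], [[-1, 3.5, 0], 0, 4], [[-1, 3.5, 0], 0, 4], [[0, 3, 0], 0, 4]])

```text
clock: 20.4
eef_pos: [506.6, 170.0, 263.4]
tcp_rot: [3.141, -0.0, 3.095]
contact_force: [0.8, -0.3, 0.5]
opening: 0.469
```

Run:
```python
from h import *
g=grab('top','t9');s=grab('scene','s9'); print(s['s']['clock'],s['s']['eef_pos'],s['s']['contact_force'])
cv2.imwrite('pics/s9c.png',cv2.resize(s['frame'][150:250,210:320,::-1],None,fx=7,fy=6,interpolation=cv2.INTER_CUBIC))
cv2.imwrite('pics/t9.png',g['frame'][:,:,::-1])
```

```text
20.45 [507.70638575 174.23651528 263.57387311] [0.5383254  3.17760042 0.39273516]
```

View pics/s9c.png

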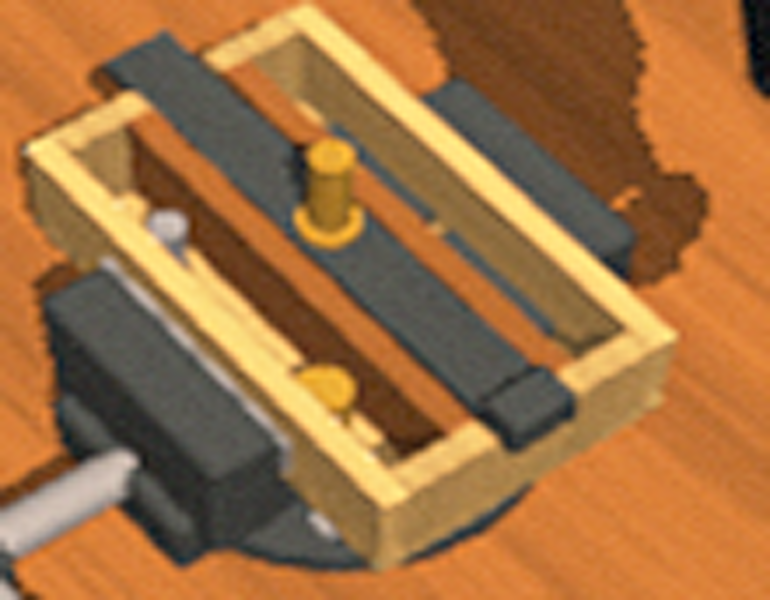

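View pics/t9.png

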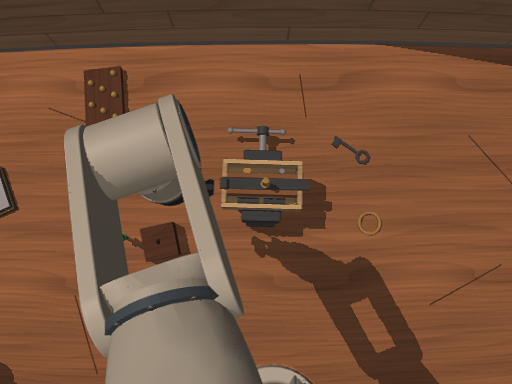

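Emit:
servo_tool(rows=[[[0, 0, 0], 0, 4], [[0, 0, 0], 0, 4], [[0, 0, 0], 0, 4]])

```text
clock: 20.75
eef_pos: [508.5, 167.4, 262.5]
tcp_rot: [-3.141, -0.0, 3.094]
contact_force: [-0.9, 0.3, -0.1]
opening: 0.469
```

Run:
```python
from h import *
s=load('s9'); t=load('t9')
for z in (162,165): print(z,at_z(s,[[210+331.5/7-.5+0,150+157.5/6-.5]],z).round(1))
print('collar',at_z(s,[[210+329.5/7-.5,150+221/6-.5]],122).round(1))
a=np.argwhere(s['depth']>0)[0]
d=at_depth(s,[[257,176]]);print('depth top',d.round(1), 'collar edge',at_depth(s,[[257,189]]).round(1),'bar',at_depth(s,[[268,196]]).round(1))
x=r.sense();print(x['clock'],x['qvel'].round(3),x['contact_force'].round(1))
```

```text
162 [[547.9   9.9 162. ]]
165 [[549.3  11.4 165. ]]
collar [[547.8   9.8 122. ]]
depth top [[547.7  10.1 161. ]] collar edge [[550.4  14.3 119.6]] bar [[543.4  41.5 118.5]]
20.75 [-0.008  0.003  0.002  0.003 -0.003  0.002] [-0.9  0.3 -0.1]
```

Depth puts the grip top at 161 mm (162 expected when home) and the bar at 118.5 mm. The pin stands upright, so I'm handing in.

```bash
python3 -c "
from rig import r
print(r.sign_off())"
```

```text
the job is handed in; nothing more can be done
None
```

The pin is in the bar, pressed fully home and released, and I handed the job in at about 21 s of the 64 s allowed. No verdict came back.

- **Pick and feel:** I took the brass pin out of its block, set it through the hole in the latch bar, and found the channel's middle by feeling both sides. I then slid the bar towards the case's -x with about 4 to 8 N of downward force. The pin dropped into the hidden hole roughly 8 mm to the -x side of the case's centre.
- **Press home:** I pushed the pin past the friction pad at about 5 to 6 N until it stopped hard. I pressed to about 16 N, the largest force I read, well under the 30 N limit. Then I eased off, opened the fingers and backed away.
- **Last checks:**
  - The scene depth put the grip top at 161 mm (162 expected when home) and the bar top at 118.5 mm (118 expected).
  - Grip and collar lined up to within 0.1 mm, so the pin stands upright.
  - The arm was still and touching nothing.
  - The key and the spring lie where they were. The arm hid the file in the last top view, so I did not check it again.
- **Disagreements:**
  - The cameras differed by 1 to 4 mm on the pin tip's height; contact with the plate settled it.
  - The sideways play I felt was about 6 mm instead of the expected 4.5 mm, so I used the midpoint.

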